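# Spin-test the banding wheels and crate the ones that bind

## Robot

A 6-joint arm with a two-finger parallel gripper is mounted at the origin on the work surface. World frame = base frame: x ahead of the robot, y to its left, z up, the work surface at z = 0. Lengths are in m, angles in rad, forces in N, time in s.
With the tool pointing down it reaches from about 0.375 to 0.9 m from the base axis. Payload 3.1 kg.
Tool frame: the origin (TCP) lies midway between the tips of the shut fingers; the grasp point (between the pads) lies 19 mm behind it; z points along the fingers, y is the line along which they close (so a half turn about z gives the same grasp; the last joint's range is limited). The gripper opens to 85 mm and grips with 20 to 120 N. Pads are 22 mm wide; open, the fingers measure 114 mm over their backs; the gripper's body (76 mm by 85 mm) begins 54 mm behind the grasp point. The pads swing forward as they close: fully open they stand 13 mm farther back than shut.
Start: joints at [-1.48, 0.527, 1.433, -0, 1.181, -0.178], TCP at [0.167, -0.602, 0.231] pointing down, gripper open.
Joint ranges: [-3.08, 3.08], [-0.75, 2.2], [0.22, 2.44], [-1.43, 4.57], [0, 2.65], [-2.85, 2.85]. Speed limits (rad/s): [2.79, 2.79, 3.14, 3.14, 3.14, 3.14].

## Interface

Orientations are given as a unit quaternion [x, y, z, w].
In Python, from station import manip gives the robot as it stands. The module is installed in compiled form; this text tells all that it offers.
- The arm moves only by the tool apply_moves, never from a script. Its arguments are lists of equal length, an entry for each row: "claw": the gripper's target within -1 to 1 (fully open at 1, half-way at 0, shut at -1); "travel": the shift along the tool's x, y, z scaled (see below), a list of three; "turn": the turn, a rotation vector about the tool's x, y, z scaled (see below), a list of three. In form: {"claw": [claw, ...], "travel": [[dx, dy, dz], ...], "turn": [[rx, ry, rz], ...]}. A call has 1 to 5 rows; each row is the pose to reach, as a shift and turn from the pose commanded when the call began, along the tool's axes at that moment, turning the shorter way round; what a row does not reach only later rows make up. The controller multiplies each number of a shift by 800 mm and each number of a turn by 180 degrees. A row lasts 1/12 s, in which the tool goes at most 41.7 mm and 7.16 degrees, less where a joint would pass 70% of its speed; a pose out of reach is approached as far as the arm can. A call with a number of a shift or a turn outside -1 to 1 is refused whole. A call with a gripper value outside its range is refused whole. The fingers move at their own pace and stop on an object; "newtons" is the grip in N (left out, the last holds). Time passes only in rows, so rows that repeat a pose let the fingers close. It gives the time, the measured TCP pose, the force, the opening and the grip force at its end, in the units of the state.
- manip.sense(): the state, without advancing time (a new reading comes with each control period).
- manip.snapshot(name): name is "scene" or "side" or "wrist"; returns a dict with "pixels" (400x640x3 uint8, red, green, blue), "depth" (400x640 float32, m along the optical axis (not along the pixel's ray), 0 where there is no reading), "intrinsics" (3x3 intrinsics, pixels), "R" (3x3) and "t" (3): a world point X has camera coordinates R X + t. Camera axes: x right, y down, z forward; pixel columns grow to the right and rows downward; lengths in m; the calibration is good to about 2 mm. A picture is of the moment at which its call begins.
- manip.sign_off(): hands the job in; it is judged then, once.
The state is a dict: "t": time; "q": joint angles; "qd": joint speeds; "tau": joint torques, N m; "tcp_pos": TCP position; "tool_rot": TCP orientation; "force": force on the tool from outside, world axes, zero at the start; "ft_torque": the same for the moment, N m; "finger_gap": opening from 0.0 (shut) to 1.0 (fully open); "gripper_force": force on a finger pad.
Only numpy, scipy, OpenCV 4.12 (cv2) and the standard library are available. Lean on these libraries where they do the work, as an engineer would, in place of code of your own. Each camera call takes 0.05 s, during which the arm holds its last target. There are 200 camera calls.

## Task

Try the bearings of the four small turntables: push each one's head round by a peg for at least an eighth of a turn and see whether it coasts on freely or stops dead. When all four have been tried, stand every turntable that binds upright on the floor of the yellow crate, set down and not dropped. Leave the free-running ones standing where they are, never picked up, and do not disturb anything else on the table.

Things in the scene. Friction and masses are not known exactly. Their poses are not given: they have to be found in the camera images.
- turntable_a: Mini banding wheel, one of four that look alike, loose, 0.75 kg, 96 mm high. Dark foot 84 mm across; grey head 92 mm across, heights 36 to 46 mm; on its axis a wooden carrying post 22 mm across, heights 46 to 96 mm, to grasp from above. Two 8 mm pegs, heights 46 to 58 mm, stand opposite each other on the head, one red, one steel. Origin: centre of the foot's underside, z up; it does not turn with the head.
- head_a (a joint): Turn of turntable_a's head on its foot, rad, counter-clockwise from above, no stops, about 0 at first. A sound one coasts on by itself, most of a turn or more after a brisk push on a peg; one that binds needs about 1 N at a peg and stops dead when the push ends. Which and how many bind is found only by trying.
- red_peg_a (a point): Centre of the top of the red spin peg of turntable_a: 34 mm from the axle, 58 mm above the table; the steel peg is on the other side of the axle.
- turntable_b: Mini banding wheel, one of four that look alike, loose, 0.75 kg, 96 mm high. Dark foot 84 mm across; grey head 92 mm across, heights 36 to 46 mm; on its axis a wooden carrying post 22 mm across, heights 46 to 96 mm, to grasp from above. Two 8 mm pegs, heights 46 to 58 mm, stand opposite each other on the head, one red, one steel. Origin: centre of the foot's underside, z up; it does not turn with the head.
- head_b (a joint): Turn of turntable_b's head on its foot, rad, counter-clockwise from above, no stops, about 0 at first. A sound one coasts on by itself, most of a turn or more after a brisk push on a peg; one that binds needs about 1 N at a peg and stops dead when the push ends. Which and how many bind is found only by trying.
- red_peg_b (a point): Centre of the top of the red spin peg of turntable_b: 34 mm from the axle, 58 mm above the table; the steel peg is on the other side of the axle.
- turntable_c: Mini banding wheel, one of four that look alike, loose, 0.75 kg, 96 mm high. Dark foot 84 mm across; grey head 92 mm across, heights 36 to 46 mm; on its axis a wooden carrying post 22 mm across, heights 46 to 96 mm, to grasp from above. Two 8 mm pegs, heights 46 to 58 mm, stand opposite each other on the head, one red, one steel. Origin: centre of the foot's underside, z up; it does not turn with the head.
- head_c (a joint): Turn of turntable_c's head on its foot, rad, counter-clockwise from above, no stops, about 0 at first. A sound one coasts on by itself, most of a turn or more after a brisk push on a peg; one that binds needs about 1 N at a peg and stops dead when the push ends. Which and how many bind is found only by trying.
- red_peg_c (a point): Centre of the top of the red spin peg of turntable_c: 34 mm from the axle, 58 mm above the table; the steel peg is on the other side of the axle.
- turntable_d: Mini banding wheel, one of four that look alike, loose, 0.75 kg, 96 mm high. Dark foot 84 mm across; grey head 92 mm across, heights 36 to 46 mm; on its axis a wooden carrying post 22 mm across, heights 46 to 96 mm, to grasp from above. Two 8 mm pegs, heights 46 to 58 mm, stand opposite each other on the head, one red, one steel. Origin: centre of the foot's underside, z up; it does not turn with the head.
- head_d (a joint): Turn of turntable_d's head on its foot, rad, counter-clockwise from above, no stops, about 0 at first. A sound one coasts on by itself, most of a turn or more after a brisk push on a peg; one that binds needs about 1 N at a peg and stops dead when the push ends. Which and how many bind is found only by trying.
- red_peg_d (a point): Centre of the top of the red spin peg of turntable_d: 34 mm from the axle, 58 mm above the table; the steel peg is on the other side of the axle.
- crate: Yellow open repair crate, fixed to the table, 240 x 140 mm outside, 35 mm high, walls and floor 5 mm, long side along its own x; room for two turntables standing side by side along x, about 57 mm either side of its centre. Origin: centre of the underside.
- slip_bowl: White bowl 100 mm across, 45 mm high, loose; not part of the job. Origin: centre of the underside.
- glaze_jar: Small amber jar 40 mm across, 70 mm high, loose; not part of the job. Origin: centre of the underside.
- wood_rib: Flat dark wooden strip 35 x 130 x 8 mm, loose; not part of the job. Origin: centre of the underside.
- knife: Potter's knife, black handle, about 160 mm long along its x, 16 mm high, loose; not part of the job. Origin: centre of the underside.
- test_tile: Terracotta test tile 70 x 70 x 10 mm, loose; not part of the job. Origin: centre of the underside.
- mug: Blue mug 72 mm across, 80 mm high, handle at its +y, loose; not part of the job. Origin: centre of the underside.
There are look-alikes about, which are no part of the job. What is shaped like the turntable_b but green is not meant.

How it is judged:
On the way, in this order (a step that is already met when the one before it is completed fails the run):
1. one of the turntable heads turned by 35 degrees or more (((value of joint head_a above 0.6 rad or value of joint head_a below -0.6 rad) or (value of joint head_b above 0.6 rad or value of joint head_b below -0.6 rad) or (value of joint head_c above 0.6 rad or value of joint head_c below -0.6 rad) or (value of joint head_d above 0.6 rad or value of joint head_d below -0.6 rad))), for 0.05 s.
2. two of the turntable heads turned by 35 degrees or more ((((value of joint head_a above 0.6 rad or value of joint head_a below -0.6 rad) and (value of joint head_b above 0.6 rad or value of joint head_b below -0.6 rad)) or ((value of joint head_a above 0.6 rad or value of joint head_a below -0.6 rad) and (value of joint head_c above 0.6 rad or value of joint head_c below -0.6 rad)) or ((value of joint head_a above 0.6 rad or value of joint head_a below -0.6 rad) and (value of joint head_d above 0.6 rad or value of joint head_d below -0.6 rad)) or ((value of joint head_b above 0.6 rad or value of joint head_b below -0.6 rad) and (value of joint head_c above 0.6 rad or value of joint head_c below -0.6 rad)) or ((value of joint head_b above 0.6 rad or value of joint head_b below -0.6 rad) and (value of joint head_d above 0.6 rad or value of joint head_d below -0.6 rad)) or ((value of joint head_c above 0.6 rad or value of joint head_c below -0.6 rad) and (value of joint head_d above 0.6 rad or value of joint head_d below -0.6 rad)))), for 0.05 s.
3. three of the turntable heads turned by 35 degrees or more ((((value of joint head_a above 0.6 rad or value of joint head_a below -0.6 rad) and (value of joint head_b above 0.6 rad or value of joint head_b below -0.6 rad) and (value of joint head_c above 0.6 rad or value of joint head_c below -0.6 rad)) or ((value of joint head_a above 0.6 rad or value of joint head_a below -0.6 rad) and (value of joint head_b above 0.6 rad or value of joint head_b below -0.6 rad) and (value of joint head_d above 0.6 rad or value of joint head_d below -0.6 rad)) or ((value of joint head_a above 0.6 rad or value of joint head_a below -0.6 rad) and (value of joint head_c above 0.6 rad or value of joint head_c below -0.6 rad) and (value of joint head_d above 0.6 rad or value of joint head_d below -0.6 rad)) or ((value of joint head_b above 0.6 rad or value of joint head_b below -0.6 rad) and (value of joint head_c above 0.6 rad or value of joint head_c below -0.6 rad) and (value of joint head_d above 0.6 rad or value of joint head_d below -0.6 rad)))), for 0.05 s.
4. all four of the turntable heads turned by 35 degrees or more (((value of joint head_a above 0.6 rad or value of joint head_a below -0.6 rad) and (value of joint head_b above 0.6 rad or value of joint head_b below -0.6 rad) and (value of joint head_c above 0.6 rad or value of joint head_c below -0.6 rad) and (value of joint head_d above 0.6 rad or value of joint head_d below -0.6 rad))), for 0.05 s.
5. one binding turntable stands in the crate (((x of turntable_b in the frame of crate between -0.085 and 0.085 m and y of turntable_b in the frame of crate between -0.035 and 0.035 m and z of turntable_b in the frame of crate below 0.012 m and angle between turntable_b's own z axis and vertical below 0.15 rad) or (x of turntable_d in the frame of crate between -0.085 and 0.085 m and y of turntable_d in the frame of crate between -0.035 and 0.035 m and z of turntable_d in the frame of crate below 0.012 m and angle between turntable_d's own z axis and vertical below 0.15 rad))), for 0.2 s.
6. both binding turntables stand in the crate (x of turntable_b in the frame of crate between -0.085 and 0.085 m and y of turntable_b in the frame of crate between -0.035 and 0.035 m and z of each of turntable_b, turntable_d in the frame of crate below 0.012 m and angle between each of turntable_b, turntable_d's own z axis and vertical below 0.15 rad and x of turntable_d in the frame of crate between -0.085 and 0.085 m and y of turntable_d in the frame of crate between -0.035 and 0.035 m), for 0.2 s.
At the end, for the whole second after the job is handed in: Every binding turntable stands on the crate floor (foot within 7 mm of it), between the crate walls, upright within 8 degrees; every free-running one stands upright within 8 degrees and within 40 mm of where it began; their feet are at rest (all of step 6 and distance of each of turntable_a, turntable_c from where it was at the start of the episode below 0.04 m and angle between each of turntable_a, turntable_c's own z axis and vertical below 0.15 rad and linear speed of each of turntable_a, turntable_b, turntable_c, turntable_d below 0.03 m/s); the robot touches nothing.
It fails at once if a turntable is let fall (faster than 0.7 m/s, a drop of about 25 mm, with no finger on it) ((linear speed of turntable_a above 0.7 m/s and contact force between the fingers and turntable_a below 0.1 N) or (linear speed of turntable_b above 0.7 m/s and contact force between the fingers and turntable_b below 0.1 N) or (linear speed of turntable_c above 0.7 m/s and contact force between the fingers and turntable_c below 0.1 N) or (linear speed of turntable_d above 0.7 m/s and contact force between the fingers and turntable_d below 0.1 N)).
It fails at once if a bystander is shifted by more than 40 mm (distance of any of slip_bowl, glaze_jar, wood_rib, knife, test_tile, mug from where it was at the start of the episode above 0.04 m).
It fails at once if a free-running turntable is picked up (30 mm or more) (height (world z) of any of turntable_a, turntable_c above 0.03 m).
It also fails if it takes over 72 s, if anything falls off the work surface, if the arm or the gripper's body presses on something with over 40 N, if the wrist force passes 120 N, or if a joint passes its speed limit or range.

## Working session

There is one attempt and no reset: what is moved stays moved. The work goes in short steps, Python scripts to look and compute and a tool call to move; the robot and the scene stay as the last step left them, time stands still between calls to the robot, and variables do not carry over. Pictures are saved under pics/ and viewed, at most 10 in all, crops included, and the job is handed in when it is done.

Besides the shell and the picture viewer there is one more tool, called after "Call:" as name(argument=value, ...) on one line, values as JSON. apply_moves: Moves the arm, as the interface text tells. Shifts and turns lie within -1 to 1; 1 stands for 800 mm of shift or 180 degrees of turn. Its arguments: {"type":"object","properties":{"claw":{"type":"array","items":{"type":"number"}},"travel":{"type":"array","items":{"type":"array","items":{"type":"number"}}},"turn":{"type":"array","items":{"type":"array","items":{"type":"number"}}},"newtons":{"type":"number"}},"required":["claw","travel","turn"]}

```bash
mkdir -p pics; cat > h.py <<'E'
import numpy as np, cv2
from scipy.spatial.transform import Rotation as Rn
from station import manip
def snap(n):
    s=manip.snapshot(n); s['R']=np.array(s['R']); s['t']=np.array(s['t']); s['K']=np.array(s['intrinsics']); return s
def ray(s,u,v,z):
    d=s['R'].T@(np.linalg.inv(s['K'])@[u,v,1]); c=-s['R'].T@s['t']; return c+d*(z-c[2])/d[2]
def cloud(s):
    D=s['depth']; v,u=np.mgrid[:400,:640]
    P=np.stack([u,v,np.ones_like(u)],-1)@np.linalg.inv(s['K']).T*D[...,None]
    return (P-s['t'])@s['R']
def proj(s,X):
    p=s['K']@(s['R']@np.array(X)+s['t']); return p[:2]/p[2]
def save(s,n): cv2.imwrite(f'pics/{n}.png',s['pixels'][...,::-1])
E
python3 - <<'E'
from h import *
a=snap('scene');b=snap('side')
cv2.imwrite('pics/a.png',np.vstack([a['pixels'],b['pixels']])[...,::-1][:, :])
im=np.vstack([a['pixels'],b['pixels']]); cv2.imwrite('pics/s.png',a['pixels'][...,::-1]); cv2.imwrite('pics/d.png',b['pixels'][...,::-1])
for s in(a,b):print(-s['R'].T@s['t'], s['R'][2])
st=manip.sense();print(st['tcp_pos'],st['tool_rot'],st['force'],st['t'])
# posts: slice heights
for n,s in(('scene',a),('side',b)):
    P=cloud(s); m=((P[...,2]>.088)&(P[...,2]<.102)&(s['depth']>0)).astype('uint8')
    k,l,stt,c=cv2.connectedComponentsWithStats(m)
    for i in range(1,k):
        if stt[i,4]>15: q=P[l==i]; print(n,c[i].round(),stt[i,4],q.mean(0).round(3),np.ptp(q,0).round(3),s['pixels'][l==i].mean(0).round())
E
```

```text
[ 1.13732183 -0.68187644  1.05455396] [-0.42840702  0.53132065 -0.73086647]
[0.37117933 0.83680082 0.99794319] [ 0.15443345 -0.648801   -0.74512253]
[ 0.16654201 -0.60174889  0.23043297] [ 9.90915275e-01  1.34484116e-01  3.96854202e-05 -9.69149216e-04] [-0.51458374 -0.84166397 -1.34657153] 0.1
scene [611.   6.] 31 [0.85  1.54  0.095] [0.031 0.036 0.013] [38. 36. 37.]
scene [ 5. 48.] 38 [-0.79  -0.103  0.095] [0.034 0.03  0.013] [30. 30. 31.]
scene [414.  90.] 332 [0.523 0.573 0.095] [0.26  0.248 0.014] [74. 69. 73.]
scene [499. 118.] 177 [0.804 0.602 0.097] [0.222 0.031 0.014] [80. 53. 33.]
scene [174. 125.] 195 [ 0.045 -0.02   0.095] [0.099 0.126 0.014] [36. 42. 48.]
scene [145. 119.] 16 [-0.051 -0.053  0.096] [0.012 0.011 0.014] [58. 54. 51.]
scene [390. 141.] 44 [0.6   0.315 0.095] [0.021 0.026 0.013] [134.  79.  40.]
scene [276. 143.] 45 [0.343 0.106 0.095] [0.023 0.025 0.012] [139.  86.  45.]
scene [325. 154.] 43 [0.484 0.155 0.096] [0.022 0.02  0.011] [127.  75.  39.]
scene [275. 195.] 53 [ 0.478 -0.051  0.095] [0.024 0.021 0.012] [160. 100.  53.]
scene [212. 197.] 53 [ 0.352 -
[... 286 characters left out ...]
9.]
side [422. 152.] 55 [ 0.351 -0.151  0.094] [0.02  0.024 0.013] [129.  82.  46.]
side [365. 172.] 58 [ 0.477 -0.047  0.095] [0.02  0.021 0.011] [132.  85.  49.]
side [293. 191.] 63 [0.631 0.052 0.094] [0.02  0.028 0.013] [137.  89.  53.]
side [566. 239.] 348 [0.017 0.05  0.095] [0.124 0.092 0.014] [48. 53. 54.]
side [612. 226.] 23 [-0.084 -0.009  0.096] [0.012 0.013 0.011] [72. 58. 42.]
side [413. 232.] 79 [0.343 0.109 0.094] [0.021 0.023 0.01 ] [115.  74.  43.]
side [345. 238.] 78 [0.483 0.16  0.095] [0.02  0.023 0.012] [118.  75.  45.]
side [606. 239.] 23 [-0.067  0.033  0.096] [0.008 0.01  0.013] [46. 40. 32.]
side [273. 289.] 94 [0.599 0.318 0.095] [0.021 0.021 0.011] [110.  70.  43.]
```

View pics/s.png

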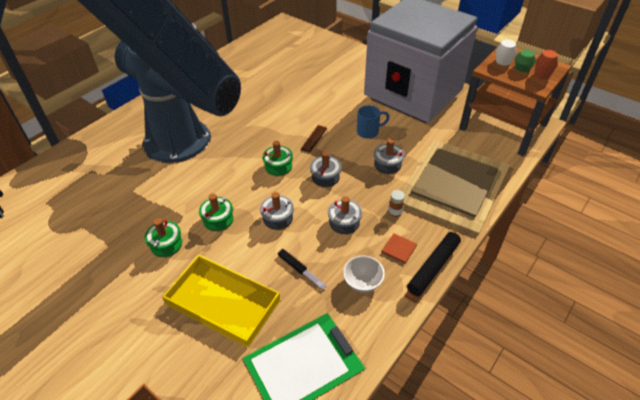

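View pics/d.png

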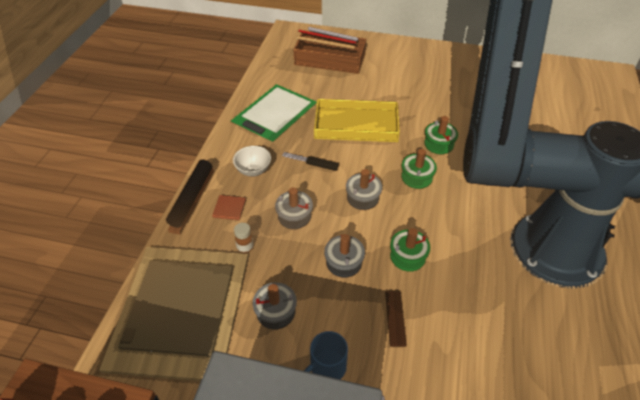

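The scene view shows four grey-headed turntables at (390,157), (325,170), (277,210) and (345,215). The look-alikes at (278,160), (216,213) and (163,238) have green rims and feet, so I leave those alone. The crate is at (222,298). Next I measure the pegs and crate and confirm in an enlarged crop.

```bash
cat >> h.py <<'E'
TT={1:(.600,.316),2:(.484,.158),3:(.478,-.049),4:(.632,.050)}
def pegs(s,verbose=0):
    hsv=cv2.cvtColor(s['pixels'],cv2.COLOR_RGB2HSV).astype(int); v,u=np.mgrid[:400,:640]
    red=((hsv[...,0]<5)|(hsv[...,0]>170))&(hsv[...,1]>130)&(hsv[...,2]>60)
    out={}
    for k,c in TT.items():
        p=proj(s,[*c,.05]); m=red&(np.hypot(u-p[0],v-p[1])<26)
        if m.sum()<2: out[k]=None; continue
        X=ray(s,u[m].mean(),v[m].mean(),.053)[:2]-c
        out[k]=(int(m.sum()),round(float(np.hypot(*X)),3),round(float(np.degrees(np.arctan2(X[1],X[0])))))
    return out
E
python3 - <<'E'
from h import *
for n in('scene','side'):
    s=snap(n);print(n,pegs(s))
    hsv=cv2.cvtColor(s['pixels'],cv2.COLOR_RGB2HSV)
    m=cv2.inRange(hsv,(22,180,90),(32,255,255)); k,l,st,c=cv2.connectedComponentsWithStats(m);i=1+st[1:,4].argmax()
    P=cloud(s)[(l==i)]; 
    q=P[(abs(P[:,2]-.034)<.004)][:,:2]
    r=cv2.minAreaRect(q.astype('float32')*1000); print('crate',r,len(q))
    if n=='scene': cv2.imwrite('pics/c1.png',cv2.resize(s['pixels'][125:235,245:415,::-1],None,fx=4.5,fy=4.5,interpolation=cv2.INTER_CUBIC))
    else: cv2.imwrite('pics/c2.png',cv2.resize(s['pixels'][160:330,240:400,::-1],None,fx=3.5,fy=3.5,interpolation=cv2.INTER_CUBIC))
E
```

```text
scene {1: (10, 0.026, 19), 2: (14, 0.029, -71), 3: (20, 0.027, -115), 4: (15, 0.026, 176)}
crate ((548.664794921875, -329.7264709472656), (242.1834259033203, 141.56900024414062), 9.77238655090332) 688
side {1: (33, 0.029, 27), 2: None, 3: None, 4: None}
crate ((548.484375, -325.940185546875), (234.87451171875, 143.66973876953125), 9.77701473236084) 279
```

View pics/c1.png

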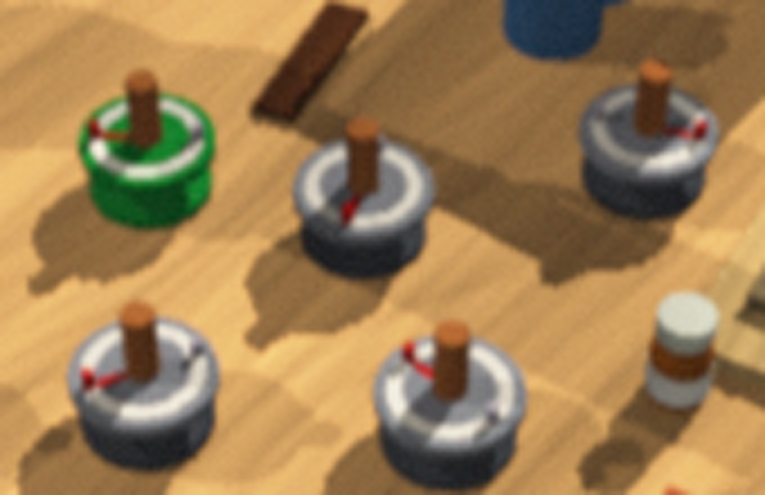

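View pics/c2.png

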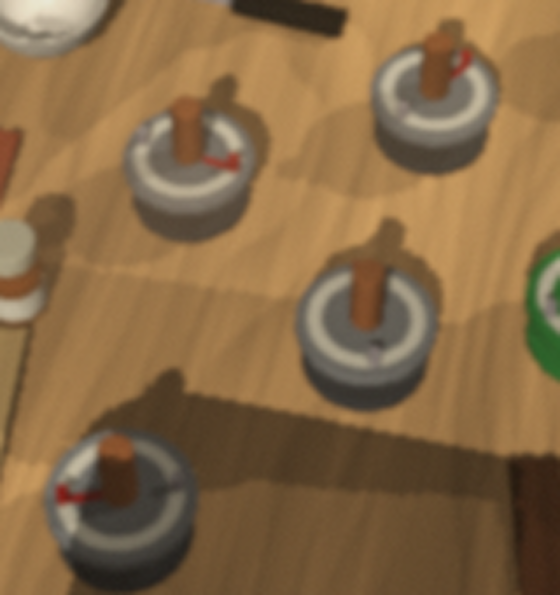

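The enlarged crops confirm the four grey ones. Red pegs are at crop 1 (700,130), (349,212), (88,378) and (409,352). Now their bearings from both views.

```bash
python3 - <<'E'
from h import *
a=snap('scene');b=snap('side')
def f(s,k,u,v,sgn=1):
    X=ray(s,u,v,.055)[:2]-TT[k]; print(k,X.round(3),np.hypot(*X).round(3),np.degrees(np.arctan2(*X[::-1])).round())
for k,u,v in((1,400.6,153.9),(2,322.6,172.1),(3,264.6,209),(4,335.9,203.2)):f(a,k,u,v)
print('side');
for k,u,v in((4,306.6,205.7),(3,372,177.7),(1,258,301.1),(2,347.1,260)):f(b,k,u,v)
# objects higher than 10 mm around
P=cloud(a);
for n,(u,v) in dict(mug=(368,112),kiln=(385,50),jar=(398,200),knife=(293,262),bowl=(363,262),rib=(314,138)).items(): print(n,P[v,u].round(3))
st=manip.sense();print(st['t'],Rn.from_quat(st['tool_rot']).as_matrix().round(3))
E
```

```text
1 [0.033 0.011] 0.035 18.0
2 [ 0.014 -0.032] 0.035 -66.0
3 [-0.015 -0.03 ] 0.034 -117.0
4 [-0.032  0.003] 0.032 174.0
side
4 [-0.034  0.007] 0.035 169.0
3 [-0.017 -0.022] 0.028 -127.0
1 [0.03  0.015] 0.033 26.0
2 [-0.012  0.03 ] 0.032 112.0
mug [0.441 0.438 0.052]
kiln [0.423 0.539 0.221]
jar [0.73  0.157 0.064]
knife [ 0.615 -0.144  0.016]
bowl [ 0.757 -0.042  0.026]
rib [0.356 0.264 0.015]
0.3 [[ 0.964  0.267 -0.   ]
 [ 0.267 -0.964  0.001]
 [ 0.    -0.001 -1.   ]]
```

Call:
apply_moves(claw=[-1,-1,-1,-1,-1], travel=[[0.034,-0.037,0],[0.067,-0.074,0],[0.1,-0.111,0],[0.134,-0.148,0],[0.168,-0.185,0]], turn=[[0,0,0.03],[0,0,0.06],[0,0,0.086],[0,0,0.086],[0,0,0.086]])

```text
t: 0.72
tcp_pos: [0.2571, -0.4222, 0.2313]
tool_rot: [1.0, -0.001, 0.0, -0.0]
force: [0.3, -0.1, 0.6]
finger_gap: 0.299
gripper_force: 0.0
```

Call:
apply_moves(claw=[-1,-1,-1,-1,-1], travel=[[0.021,-0.043,0.012],[0.042,-0.086,0.024],[0.063,-0.129,0.036],[0.085,-0.171,0.048],[0.107,-0.213,0.06]], turn=[[0,0,0],[0,0,0],[0,0,0],[0,0,0],[0,0,0]])

```text
t: 1.13
tcp_pos: [0.3429, -0.252, 0.1833]
tool_rot: [1.0, -0.001, 0.0, 0.0]
force: [0.5, 0.6, 0.0]
finger_gap: 0.0
gripper_force: 0.0
```

Call:
apply_moves(claw=[-1,-1,-1,-1,-1], travel=[[0.021,-0.043,0.012],[0.042,-0.086,0.024],[0.063,-0.129,0.036],[0.085,-0.171,0.048],[0.107,-0.213,0.06]], turn=[[0,0,0],[0,0,0],[0,0,0],[0,0,0],[0,0,0]])

```text
t: 1.55
tcp_pos: [0.4288, -0.0815, 0.1351]
tool_rot: [1.0, -0.0, 0.0, 0.0]
force: [1.0, -1.2, -0.3]
finger_gap: -0.006
gripper_force: 0.0
```

Call:
apply_moves(claw=[-1,-1], travel=[[0,0,0],[0,0,0]], turn=[[0,0,0],[0,0,0]])

```text
t: 1.72
tcp_pos: [0.4284, -0.0813, 0.135]
tool_rot: [1.0, 0.003, -0.0, -0.0]
force: [0.2, -0.4, 0.3]
finger_gap: 0.0
gripper_force: 0.0
```

Call:
apply_moves(claw=[-1,-1,-1,-1], travel=[[0,0,0.05],[0,0,0.085],[0,0,0.105],[0,0,0.105]], turn=[[0,0,0],[0,0,0],[0,0,0],[0,0,0]])

```text
t: 2.05
tcp_pos: [0.4264, -0.0842, 0.0492]
tool_rot: [1.0, -0.001, -0.002, -0.001]
force: [0.2, -0.3, -0.5]
finger_gap: -0.004
gripper_force: 0.0
```

Call:
apply_moves(claw=[-1,-1,-1,-1,-1], travel=[[0.022,0,0],[0.045,0,0],[0.067,0,0],[0.067,0,-0.04],[0.067,0,-0.09]], turn=[[0,0,0],[0,0,0],[0,0,0],[0,0,0],[0,0,0]])

```text
t: 2.47
tcp_pos: [0.4808, -0.0843, 0.1225]
tool_rot: [1.0, -0.001, -0.003, -0.001]
force: [0.5, -1.0, 0.3]
finger_gap: -0.003
gripper_force: 0.0
```

```bash
cat > look.py <<'E'
import sys
from h import *
k=int(sys.argv[1]); r=[]
for n in ['scene','side']*3:
    s=snap(n); p=proj(s,[*TT[k],.05]).astype(int); c=s['pixels'][p[1]-28:p[1]+20,p[0]-28:p[0]+28]
    r.append(cv2.resize(c,None,fx=4,fy=4,interpolation=cv2.INTER_CUBIC)); print(n,pegs(s)[k])
cv2.imwrite(f'pics/look{k}.png',np.vstack([np.hstack(r[::2]),np.hstack(r[1::2])])[...,::-1])
print(manip.sense()['t'])
E
python3 look.py 3
```

```text
scene (15, 0.026, -51)
side (4, 0.031, -47)
scene (15, 0.026, -51)
side (3, 0.033, -48)
scene (15, 0.026, -51)
side (5, 0.03, -46)
2.7667
```

View pics/look3.png

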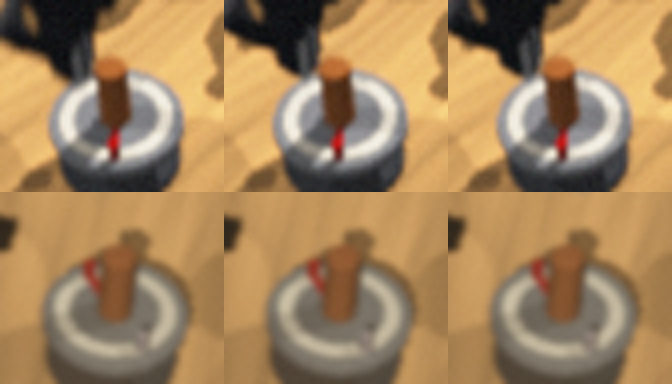

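The picture shows turntable 3's head parked at about −50°, with the red peg at (113,155) in all three frames. It turned about 68° and stopped dead, so **it binds**. Next is turntable 2.

Call:
apply_moves(claw=[-1,-1,-1,-1,-1], travel=[[0.01,-0.046,0],[0.02,-0.092,0],[0.032,-0.138,0],[0.042,-0.184,0],[0.052,-0.23,0]], turn=[[0,0,0],[0,0,0],[0,0,0],[0,0,0],[0,0,0]])

```text
t: 3.18
tcp_pos: [0.5224, 0.102, 0.1221]
tool_rot: [1.0, -0.001, -0.002, 0.0]
force: [1.0, -0.1, -0.2]
finger_gap: 0.001
gripper_force: 0.0
```

Call:
apply_moves(claw=[-1,-1,-1,-1,-1], travel=[[0.008,-0.03,0],[0.008,-0.03,0.04],[0.008,-0.03,0.075],[0.008,-0.03,0.09],[0.008,-0.03,0.09]], turn=[[0,0,0],[0,0,0],[0,0,0],[0,0,0],[0,0,0]])

```text
t: 3.6
tcp_pos: [0.5264, 0.1246, 0.0474]
tool_rot: [1.0, -0.0, -0.004, 0.0]
force: [0.5, 0.3, -0.9]
finger_gap: -0.002
gripper_force: 0.0
```

Call:
apply_moves(claw=[-1,-1,-1,-1,-1], travel=[[-0.021,0,0],[-0.042,0,0],[-0.063,0,0],[-0.063,0,-0.04],[-0.063,0,-0.09]], turn=[[0,0,0],[0,0,0],[0,0,0],[0,0,0],[0,0,0]])

```text
t: 4.02
tcp_pos: [0.476, 0.1241, 0.1221]
tool_rot: [1.0, -0.001, -0.004, 0.0]
force: [1.4, 1.2, 0.3]
finger_gap: 0.0
gripper_force: 0.0
```

```bash
python3 look.py 2
```

```text
scene (16, 0.028, -119)
side (17, 0.028, -126)
scene (16, 0.028, -119)
side (16, 0.028, -126)
scene (15, 0.028, -119)
side (15, 0.028, -126)
4.3167
```

Turntable 2 stopped at about −122°, a turn of about 55°, and stays there, so **it binds**. Next is turntable 1.

Call:
apply_moves(claw=[-1,-1,-1,-1,-1], travel=[[0.025,-0.038,0],[0.05,-0.076,0],[0.075,-0.114,0],[0.1,-0.152,0],[0.125,-0.19,0]], turn=[[0,0,0],[0,0,0],[0,0,0],[0,0,0],[0,0,0]])

```text
t: 4.73
tcp_pos: [0.5789, 0.2777, 0.1211]
tool_rot: [1.0, -0.0, -0.002, 0.001]
force: [1.2, 0.4, 0.1]
finger_gap: -0.0
gripper_force: 0.0
```

Call:
apply_moves(claw=[-1,-1,-1,-1,-1], travel=[[0.025,-0.038,0],[0.05,-0.076,0],[0.072,-0.113,0],[0.072,-0.113,0],[0.072,-0.113,0]], turn=[[0,0,0],[0,0,0],[0,0,0],[0,0,0],[0,0,0]])

```text
t: 5.15
tcp_pos: [0.6362, 0.3682, 0.1202]
tool_rot: [1.0, 0.001, -0.002, 0.001]
force: [-0.6, -0.8, -0.6]
finger_gap: 0.0
gripper_force: 0.0
```

Call:
apply_moves(claw=[-1,-1,-1,-1], travel=[[0,0,0.04],[0,0,0.075],[0,0,0.09],[0,0,0.09]], turn=[[0,0,0],[0,0,0],[0,0,0],[0,0,0]])

```text
t: 5.48
tcp_pos: [0.6328, 0.3644, 0.0459]
tool_rot: [1.0, -0.001, -0.005, 0.002]
force: [-1.2, 0.0, -0.5]
finger_gap: 0.0
gripper_force: 0.0
```

Call:
apply_moves(claw=[-1,-1,-1,-1,-1], travel=[[0,0.021,0],[0,0.042,0],[0,0.063,0],[0,0.063,-0.04],[0,0.063,-0.09]], turn=[[0,0,0],[0,0,0],[0,0,0],[0,0,0],[0,0,0]])

```text
t: 5.9
tcp_pos: [0.6344, 0.3128, 0.1208]
tool_rot: [1.0, -0.002, -0.004, 0.002]
force: [0.1, 0.0, 0.6]
finger_gap: 0.004
gripper_force: 0.0
```

```bash
python3 look.py 1
```

```text
scene (12, 0.028, -76)
side (4, 0.035, -90)
scene (14, 0.028, -104)
side (20, 0.025, -122)
scene (11, 0.029, -126)
side (26, 0.025, -146)
6.2
```

Turntable 1 keeps turning (−76° → −104° → −126°), so **it runs free**. Next is turntable 4.

Call:
apply_moves(claw=[-1,-1,-1,-1,-1], travel=[[-0.008,0.046,0],[-0.016,0.092,0],[-0.024,0.138,0],[-0.032,0.184,0],[-0.04,0.23,0]], turn=[[0,0,0],[0,0,0],[0,0,0],[0,0,0],[0,0,0]])

```text
t: 6.62
tcp_pos: [0.6029, 0.1312, 0.1218]
tool_rot: [1.0, 0.0, -0.002, 0.0]
force: [0.1, -0.9, -0.6]
finger_gap: 0.003
gripper_force: 0.0
```

Call:
apply_moves(claw=[-1,-1,-1,-1,-1], travel=[[-0.005,0.04,0],[-0.005,0.04,0.035],[-0.005,0.04,0.07],[-0.005,0.04,0.086],[-0.005,0.04,0.086]], turn=[[0,0,0],[0,0,0],[0,0,0],[0,0,0],[0,0,0]])

```text
t: 7.03
tcp_pos: [0.5972, 0.1005, 0.0503]
tool_rot: [1.0, -0.0, -0.005, -0.0]
force: [-0.8, 0.4, 0.1]
finger_gap: -0.001
gripper_force: 0.0
```

Call:
apply_moves(claw=[-1,-1,-1,-1,-1], travel=[[0,0.021,0],[0,0.042,0],[0,0.063,0],[0,0.063,-0.04],[0,0.063,-0.09]], turn=[[0,0,0],[0,0,0],[0,0,0],[0,0,0],[0,0,0]])

```text
t: 7.45
tcp_pos: [0.5983, 0.0501, 0.1245]
tool_rot: [1.0, -0.001, -0.004, -0.0]
force: [0.4, 0.4, -0.6]
finger_gap: 0.001
gripper_force: 0.0
```

```bash
python3 look.py 4; cat > posts.py <<'E'
from h import *
for n in('scene','side'):
    s=snap(n);P=cloud(s);hsv=cv2.cvtColor(s['pixels'],cv2.COLOR_RGB2HSV)
    for k,c in TT.items():
        m=(abs(P[...,2]-.08)<.013)&(np.hypot(P[...,0]-c[0],P[...,1]-c[1])<.03)&(hsv[...,0]<18)
        q=P[m]; print(n,k,len(q),((q.max(0)+q.min(0))/2).round(3)[:2],np.ptp(q,0).round(3)[:2])
E
python3 posts.py
```

```text
scene (17, 0.027, -94)
side None
scene (16, 0.026, -66)
side None
scene (18, 0.025, -37)
side (2, 0.026, -15)
7.75
scene 1 53 [0.6   0.314] [0.021 0.019]
scene 2 17 [0.476 0.153] [0.015 0.008]
scene 3 51 [ 0.481 -0.053] [0.018 0.019]
scene 4 57 [0.633 0.05 ] [0.02  0.022]
side 1 79 [0.599 0.32 ] [0.021 0.017]
side 2 75 [0.479 0.164] [0.021 0.022]
side 3 73 [ 0.478 -0.044] [0.022 0.019]
side 4 67 [0.631 0.055] [0.02  0.017]
```

Turntable 4 coasts (−94 → −66 → −37°), so it runs free. Turntables 2 and 3 bind. I pick turntable 3 first.

Call:
apply_moves(claw=[1,1,1,1,1], travel=[[-0.03,0.025,-0.01],[-0.06,0.05,-0.02],[-0.09,0.075,-0.02],[-0.12,0.1,-0.02],[-0.148,0.123,-0.02]], turn=[[0,0,0],[0,0,0],[0,0,0],[0,0,0],[0,0,0]])

```text
t: 8.27
tcp_pos: [0.4804, -0.0483, 0.1417]
tool_rot: [1.0, 0.0, -0.001, -0.0]
force: [0.5, -0.7, -0.8]
finger_gap: 0.705
gripper_force: 0.0
```

Call:
apply_moves(claw=[1,1,1], travel=[[0,0,0],[0,0,0],[0,0,0]], turn=[[0,0,0],[0,0,0],[0,0,0]])

```text
t: 8.52
tcp_pos: [0.4829, -0.048, 0.1421]
tool_rot: [1.0, -0.0, -0.0, -0.0]
force: [0.1, 0.3, 0.1]
finger_gap: 0.995
gripper_force: 0.0
```

```bash
python3 - <<'E'
from h import *
s=snap('wrist');save(s,'w1');P=cloud(s)
print(manip.sense()['tcp_pos'],manip.sense()['finger_gap'])
m=(abs(P[...,2]-.093)<.006)&(s['depth']>0)&(np.hypot(P[...,0]-.48,P[...,1]+.049)<.03)
q=P[m];print(len(q),((q.max(0)+q.min(0))/2).round(4),np.ptp(q,0).round(3))
E
```

```text
[ 0.48330098 -0.04774694  0.14218107] 0.99937979053343
868 [ 0.4771 -0.0497  0.0927] [0.021 0.021 0.011]
```

Call:
apply_moves(claw=[1,1,1,1], travel=[[-0.005,0.002,0.03],[-0.005,0.002,0.065],[-0.005,0.002,0.098],[-0.005,0.002,0.098]], turn=[[0,0,0],[0,0,0],[0,0,0],[0,0,0]])

```text
t: 8.9
tcp_pos: [0.4767, -0.0481, 0.0602]
tool_rot: [1.0, 0.0, -0.004, -0.001]
force: [-0.2, -0.2, 0.0]
finger_gap: 1.004
gripper_force: 0.0
```

Call:
apply_moves(claw=[-1,-1,-1,-1,-1], travel=[[0,0,0],[0,0,0],[0,0,0],[0,0,0],[0,0,0]], turn=[[0,0,0],[0,0,0],[0,0,0],[0,0,0],[0,0,0]], newtons=60)

```text
t: 9.32
tcp_pos: [0.4793, -0.0497, 0.0653]
tool_rot: [1.0, -0.0, 0.001, 0.0]
force: [-0.9, 0.2, 0.3]
finger_gap: 0.296
gripper_force: 0.0
```

Call:
apply_moves(claw=[-1,-1,-1,-1,-1], travel=[[0,0,0],[0,0,0],[0,0,0],[0,0,0],[0,0,0]], turn=[[0,0,0],[0,0,0],[0,0,0],[0,0,0],[0,0,0]])

```text
t: 9.73
tcp_pos: [0.4792, -0.0496, 0.0655]
tool_rot: [1.0, -0.0, 0.001, 0.0]
force: [1.0, 0.6, 5.7]
finger_gap: 0.241
gripper_force: 58.4
```

Call:
apply_moves(claw=[-1,-1,-1,-1,-1], travel=[[0,0,-0.012],[0,0,-0.03],[0,0,-0.055],[0,0,-0.08],[0,0,-0.09]], turn=[[0,0,0],[0,0,0],[0,0,0],[0,0,0],[0,0,0]])

```text
t: 10.15
tcp_pos: [0.4788, -0.0497, 0.1382]
tool_rot: [1.0, -0.0, 0.001, 0.0]
force: [0.8, -0.7, -6.1]
finger_gap: 0.238
gripper_force: 59.6
```

Call:
apply_moves(claw=[-1,-1,-1,-1,-1], travel=[[0.004,0.009,0],[0.013,0.028,0],[0.026,0.056,0],[0.039,0.084,0],[0.052,0.112,0]], turn=[[0,0,0],[0,0,0],[0,0,0],[0,0,0],[0,0,0]])

```text
t: 10.57
tcp_pos: [0.5201, -0.1413, 0.1345]
tool_rot: [1.0, -0.0, -0.001, -0.0]
force: [0.4, 1.0, -7.2]
finger_gap: 0.238
gripper_force: 59.4
```

Call:
apply_moves(claw=[-1,-1,-1,-1,-1], travel=[[0.013,0.028,0],[0.026,0.056,0],[0.039,0.084,0],[0.052,0.112,0],[0.065,0.14,0]], turn=[[0,0,0],[0,0,0],[0,0,0],[0,0,0],[0,0,0]])

```text
t: 10.98
tcp_pos: [0.5713, -0.2536, 0.1335]
tool_rot: [1.0, -0.001, -0.002, -0.001]
force: [-0.1, 0.5, -7.6]
finger_gap: 0.236
gripper_force: 59.4
```

Call:
apply_moves(claw=[-1,-1,-1,-1,-1], travel=[[0.013,0.028,0],[0.026,0.056,0],[0.034,0.074,0],[0.04,0.083,0],[0.04,0.083,0]], turn=[[0,0,0],[0,0,0],[0,0,0],[0,0,0],[0,0,0]])

```text
t: 11.4
tcp_pos: [0.604, -0.3207, 0.1338]
tool_rot: [1.0, -0.001, -0.0, 0.0]
force: [0.3, -0.1, -6.9]
finger_gap: 0.235
gripper_force: 59.4
```

```bash
cat > chk.py <<'E'
from h import *
a=snap('scene');b=snap('side')
cv2.imwrite('pics/k%d.png'%int(manip.sense()['t']*10),cv2.resize(np.hstack([a['pixels'][130:380,120:400],b['pixels'][60:310,240:460]]),None,fx=1.55,fy=1.55)[...,::-1])
st=manip.sense();print(st['t'],np.round(st['tcp_pos'],4),np.round(st['force'],1),Rn.from_quat(st['tool_rot']).as_matrix().round(3).tolist(),st['finger_gap'])
for n,s in(('scene',a),('side',b)):
    hsv=cv2.cvtColor(s['pixels'],cv2.COLOR_RGB2HSV); P=cloud(s)
    m=cv2.inRange(hsv,(22,180,90),(32,255,255))>0
    q=P[m&(abs(P[...,2]-.034)<.004)&(P[...,1]<-.2)][:,:2]; print('crate',cv2.minAreaRect(q.astype('float32')*1000))
E
python3 chk.py; ls pics
```

```text
11.5 [ 0.6025 -0.3169  0.1341] [ 0.1  0.2 -6.8] [[1.0, -0.001, -0.004], [-0.001, -1.0, 0.003], [-0.004, -0.003, -1.0]] 0.24080527067174248
crate ((549.337890625, -330.1148986816406), (241.0651092529297, 140.18959045410156), 10.139142990112305)
crate ((547.9047241210938, -325.6813049316406), (236.04444885253906, 142.01531982421875), 10.817760467529297)
a.png
c1.png
c2.png
d.png
k115.png
look1.png
look2.png
look3.png
look4.png
s.png
w1.png
```

Call:
apply_moves(claw=[-1,-1,-1,-1,-1], travel=[[0.003,0,0.015],[0.003,0,0.035],[0.003,0,0.055],[0.003,0,0.067],[0.003,0,0.072]], turn=[[0,0,0],[0,0,0],[0,0,0],[0,0,0],[0,0,0]])

```text
t: 11.92
tcp_pos: [0.6046, -0.3153, 0.0756]
tool_rot: [1.0, 0.0, -0.002, -0.002]
force: [-0.6, 0.9, -7.0]
finger_gap: 0.238
gripper_force: 59.4
```

Call:
apply_moves(claw=[-1,-1,-1], travel=[[0,0,0.002],[0,0,0.003],[0,0,0.003]], turn=[[0,0,0],[0,0,0],[0,0,0]])

```text
t: 12.17
tcp_pos: [0.6069, -0.3178, 0.0768]
tool_rot: [1.0, -0.0, 0.001, 0.0]
force: [0.6, 0.4, -6.6]
finger_gap: 0.243
gripper_force: 59.4
```

```bash
python3 chk.py|head -1; ls -t pics|head -1
```

```text
12.2667 [ 0.607  -0.3181  0.0772] [ 0.9 -0.3 -7. ] [[1.0, -0.0, 0.002], [-0.0, -1.0, -0.001], [0.002, 0.001, -1.0]] 0.23489242200101712
k122.png
```

View pics/k122.png

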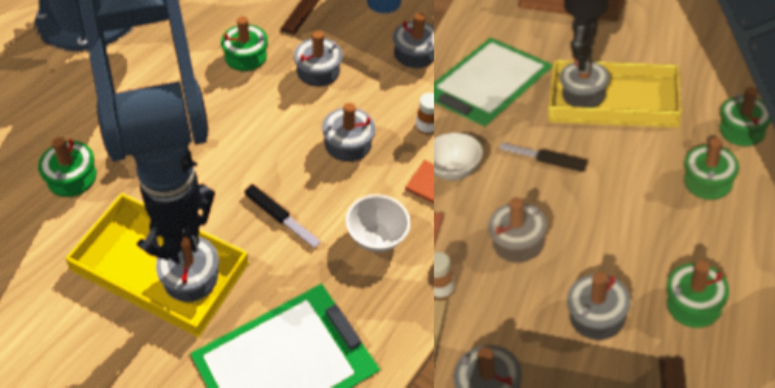

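Call:
apply_moves(claw=[-1,-1,-1], travel=[[0,0,0.002],[0,0,0.004],[0,0,0.004]], turn=[[0,0,0],[0,0,0],[0,0,0]])

```text
t: 12.52
tcp_pos: [0.6062, -0.3176, 0.0729]
tool_rot: [1.0, -0.0, -0.0, -0.0]
force: [-0.5, -0.0, -7.2]
finger_gap: 0.234
gripper_force: 59.4
```

The picture shows turntable 3 at (187,265), upright inside the right half of the crate and clear of the walls. I lower it in small steps until the floor takes the weight.

Call:
apply_moves(claw=[-1,-1,-1], travel=[[0,0,0.001],[0,0,0.002],[0,0,0.002]], turn=[[0,0,0],[0,0,0],[0,0,0]])

```text
t: 12.77
tcp_pos: [0.6062, -0.3176, 0.0711]
tool_rot: [1.0, -0.0, -0.0, -0.0]
force: [-0.2, -0.3, -6.6]
finger_gap: 0.239
gripper_force: 59.4
```

Call:
apply_moves(claw=[-1,-1,-1], travel=[[0,0,0.001],[0,0,0.002],[0,0,0.002]], turn=[[0,0,0],[0,0,0],[0,0,0]])

```text
t: 13.02
tcp_pos: [0.6063, -0.3177, 0.0706]
tool_rot: [1.0, -0.0, 0.0, 0.0]
force: [-1.7, 1.3, -0.8]
finger_gap: 0.24
gripper_force: 60.1
```

The floor now takes the weight (force from −6.6 to −0.8 N). I release and rise.

Call:
apply_moves(claw=[0,0.5,1,1,1], travel=[[0,0,0],[0,0,0],[0,0,0],[0,0,0],[0,0,0]], turn=[[0,0,0],[0,0,0],[0,0,0],[0,0,0],[0,0,0]])

```text
t: 13.43
tcp_pos: [0.6068, -0.318, 0.0702]
tool_rot: [1.0, -0.0, 0.001, 0.0]
force: [-0.9, 0.4, 0.8]
finger_gap: 0.931
gripper_force: 0.0
```

Call:
apply_moves(claw=[1,1,1,1,1], travel=[[0,0,0],[0,0,-0.015],[0,0,-0.05],[0,0,-0.09],[0,0,-0.09]], turn=[[0,0,0],[0,0,0],[0,0,0],[0,0,0],[0,0,0]])

```text
t: 13.85
tcp_pos: [0.6102, -0.3203, 0.1494]
tool_rot: [1.0, -0.0, 0.005, 0.004]
force: [0.5, -1.3, 1.5]
finger_gap: 1.0
gripper_force: 0.0
```

Call:
apply_moves(claw=[1,1,1,1,1], travel=[[-0.01,-0.038,0],[-0.022,-0.084,0],[-0.034,-0.13,0],[-0.046,-0.176,0],[-0.058,-0.222,0]], turn=[[0,0,0],[0,0,0],[0,0,0],[0,0,0],[0,0,0]])

```text
t: 14.27
tcp_pos: [0.5596, -0.1387, 0.1425]
tool_rot: [1.0, -0.001, 0.001, 0.0]
force: [-0.0, -0.4, -0.1]
finger_gap: 0.997
gripper_force: 0.0
```

Call:
apply_moves(claw=[1,1,1,1,1], travel=[[-0.012,-0.046,0],[-0.024,-0.092,0],[-0.036,-0.138,0],[-0.048,-0.184,0],[-0.06,-0.23,0]], turn=[[0,0,0],[0,0,0],[0,0,0],[0,0,0],[0,0,0]])

```text
t: 14.68
tcp_pos: [0.5118, 0.0455, 0.1425]
tool_rot: [1.0, -0.0, 0.001, 0.0]
force: [1.5, 0.9, 0.2]
finger_gap: 1.0
gripper_force: 0.0
```

Call:
apply_moves(claw=[1,1,1,1,1], travel=[[-0.012,-0.046,0],[-0.024,-0.092,0],[-0.036,-0.13,0],[-0.04,-0.144,0],[-0.04,-0.144,0]], turn=[[0,0,0],[0,0,0],[0,0,0],[0,0,0],[0,0,0]])

```text
t: 15.1
tcp_pos: [0.4792, 0.1615, 0.1423]
tool_rot: [1.0, 0.002, 0.0, -0.0]
force: [0.4, -0.3, 0.4]
finger_gap: 1.001
gripper_force: 0.0
```

```bash
python3 - <<'E'
from h import *
s=snap('wrist');P=cloud(s)
print(manip.sense()['tcp_pos'],manip.sense()['finger_gap'])
m=(abs(P[...,2]-.093)<.006)&(s['depth']>0)&(np.hypot(P[...,0]-.48,P[...,1]-.159)<.03)
q=P[m];print(len(q),((q.max(0)+q.min(0))/2).round(4),np.ptp(q,0).round(3))
E
python3 chk.py | head -1
python3 - <<'E'
from h import *
s=snap('side');P=cloud(s)
m=(abs(P[...,2]-.09)<.012)&(np.hypot(P[...,0]-.605,P[...,1]+.318)<.04); q=P[m];print('placed',len(q),((q.max(0)+q.min(0))/2).round(4),q[:,2].max())
E
```

```text
[0.48024228 0.15995678 0.14226252] 0.9983993822376899
874 [0.478  0.1609 0.0927] [0.021 0.022 0.011]
15.25 [0.4812 0.1583 0.1421] [ 0.  -0.1  0.3] [[1.0, -0.001, 0.002], [-0.001, -1.0, -0.0], [0.002, 0.0, -1.0]] 1.0004830131660352Traceback (most recent call last):
  File "<stdin>", line 3, in <module>
    return umr_maximum(a, axis, None, out, keepdims, initial, where)
ValueError: zero-size array to reduction operation maximum which has no identity
```

Call:
apply_moves(claw=[1,1,1,1], travel=[[-0.003,-0.001,0.03],[-0.003,-0.001,0.065],[-0.003,-0.001,0.096],[-0.003,-0.001,0.096]], turn=[[0,0,0],[0,0,0],[0,0,0],[0,0,0]])

```text
t: 15.63
tcp_pos: [0.4758, 0.1579, 0.0614]
tool_rot: [1.0, -0.002, -0.004, 0.0]
force: [-0.9, 0.3, -0.3]
finger_gap: 1.001
gripper_force: 0.0
```

Call:
apply_moves(claw=[-1,-1,-1,-1,-1], travel=[[0,0,0],[0,0,0],[0,0,0],[0,0,0],[0,0,0]], turn=[[0,0,0],[0,0,0],[0,0,0],[0,0,0],[0,0,0]])

```text
t: 16.05
tcp_pos: [0.4786, 0.16, 0.0661]
tool_rot: [1.0, -0.0, 0.001, -0.0]
force: [-0.1, 0.5, -1.1]
finger_gap: 0.299
gripper_force: 0.0
```

Call:
apply_moves(claw=[-1,-1,-1,-1,-1], travel=[[0,0,0],[0,0,0],[0,0,0],[0,0,0],[0,0,0]], turn=[[0,0,0],[0,0,0],[0,0,0],[0,0,0],[0,0,0]])

```text
t: 16.47
tcp_pos: [0.4785, 0.1607, 0.0661]
tool_rot: [1.0, -0.0, 0.001, -0.0]
force: [0.1, 3.4, 6.4]
finger_gap: 0.242
gripper_force: 58.7
```

```bash
python3 chk.py | head -1;ls -t pics|head -1; python3 - <<'E'
from h import *
s=snap('scene');P=cloud(s)
m=(abs(P[...,2]-.09)<.015)&(np.hypot(P[...,0]-.605,P[...,1]+.318)<.04); q=P[m];print('placed',len(q),((q.max(0)+q.min(0))/2).round(4),q[:,2].max())
E
```

```text
16.5667 [0.4786 0.1607 0.0661] [-0.2  3.9  6.1] [[1.0, -0.0, 0.003], [-0.0, -1.0, 0.001], [0.003, -0.001, -1.0]] 0.24010861835009187
k165.png
placed 120 [ 0.6054 -0.3172  0.09  ] 0.10498727134172954
```

Call:
apply_moves(claw=[-1,-1,-1,-1,-1], travel=[[0,0,-0.012],[0,0,-0.03],[0,0,-0.055],[0,0,-0.08],[0,0,-0.09]], turn=[[0,0,0],[0,0,0],[0,0,0],[0,0,0],[0,0,0]])

```text
t: 17.03
tcp_pos: [0.4776, 0.16, 0.1384]
tool_rot: [1.0, 0.0, 0.0, 0.0]
force: [0.2, -0.3, -7.4]
finger_gap: 0.237
gripper_force: 60.0
```

Call:
apply_moves(claw=[-1,-1,-1,-1,-1], travel=[[0,0.01,0],[0.001,0.03,0],[0.002,0.06,0],[0.003,0.093,0],[0.004,0.127,0]], turn=[[0,0,0],[0,0,0],[0,0,0],[0,0,0],[0,0,0]])

```text
t: 17.45
tcp_pos: [0.4791, 0.0573, 0.1355]
tool_rot: [1.0, 0.001, -0.002, 0.0]
force: [1.3, -1.2, -8.4]
finger_gap: 0.24
gripper_force: 60.0
```

Call:
apply_moves(claw=[-1,-1,-1,-1,-1], travel=[[0.001,0.034,0],[0.002,0.068,0],[0.003,0.102,0],[0.004,0.136,0],[0.005,0.17,0]], turn=[[0,0,0],[0,0,0],[0,0,0],[0,0,0],[0,0,0]])

```text
t: 17.87
tcp_pos: [0.4829, -0.079, 0.1354]
tool_rot: [1.0, -0.0, -0.002, -0.001]
force: [0.0, -0.2, -7.9]
finger_gap: 0.241
gripper_force: 60.0
```

Call:
apply_moves(claw=[-1,-1,-1,-1,-1], travel=[[0.001,0.034,0],[0.002,0.068,0],[0.003,0.102,0],[0.004,0.136,0],[0.005,0.17,0]], turn=[[0,0,0],[0,0,0],[0,0,0],[0,0,0],[0,0,0]])

```text
t: 18.28
tcp_pos: [0.4867, -0.2146, 0.135]
tool_rot: [1.0, -0.0, -0.002, -0.001]
force: [0.3, -0.3, -7.3]
finger_gap: 0.238
gripper_force: 60.0
```

Call:
apply_moves(claw=[-1,-1,-1,-1,-1], travel=[[0.001,0.034,0],[0.002,0.068,0],[0.002,0.1,0],[0.003,0.125,0],[0.003,0.146,0]], turn=[[0,0,0],[0,0,0],[0,0,0],[0,0,0],[0,0,0]])

```text
t: 18.7
tcp_pos: [0.4895, -0.332, 0.1348]
tool_rot: [1.0, -0.001, -0.001, -0.001]
force: [0.8, 0.6, -7.4]
finger_gap: 0.24
gripper_force: 59.9
```

Call:
apply_moves(claw=[-1,-1,-1,-1], travel=[[0,0.008,0],[0,0.01,0],[0,0.01,0],[0,0.01,0]], turn=[[0,0,0],[0,0,0],[0,0,0],[0,0,0]])

```text
t: 19.03
tcp_pos: [0.4903, -0.3364, 0.1362]
tool_rot: [1.0, 0.0, -0.001, -0.001]
force: [0.2, 0.6, -7.5]
finger_gap: 0.236
gripper_force: 60.0
```

```bash
python3 chk.py | head -1;ls -t pics|head -1
```

```text
19.1333 [ 0.4908 -0.3365  0.1366] [ 0.2 -0.  -8.5] [[1.0, 0.001, -0.001], [0.001, -1.0, 0.002], [-0.001, -0.002, -1.0]] 0.24093344316469065
k191.png
```

Call:
apply_moves(claw=[-1,-1,-1,-1,-1], travel=[[0.001,0.001,0.015],[0.001,0.001,0.035],[0.001,0.001,0.055],[0.001,0.001,0.069],[0.001,0.001,0.074]], turn=[[0,0,0],[0,0,0],[0,0,0],[0,0,0],[0,0,0]])

```text
t: 19.55
tcp_pos: [0.4909, -0.3375, 0.0752]
tool_rot: [1.0, 0.0, -0.002, -0.002]
force: [-0.7, 0.6, -8.7]
finger_gap: 0.233
gripper_force: 59.7
```

Call:
apply_moves(claw=[-1,-1,-1], travel=[[0,0,0],[0,0,0.001],[0,0,0.001]], turn=[[0,0,0],[0,0,0],[0,0,0]])

```text
t: 19.8
tcp_pos: [0.4926, -0.3397, 0.0775]
tool_rot: [1.0, -0.0, 0.001, 0.001]
force: [0.5, -0.7, -8.8]
finger_gap: 0.237
gripper_force: 59.7
```

```bash
python3 chk.py | head -1;ls -t pics|head -1
```

```text
19.9 [ 0.4925 -0.3397  0.0778] [-0.8 -0.2 -8.2] [[1.0, -0.0, 0.001], [-0.0, -1.0, -0.001], [0.001, 0.001, -1.0]] 0.23503176469108453
k199.png
```

Call:
apply_moves(claw=[-1,-1,-1,-1], travel=[[0,0,0.002],[0,0,0.004],[0,0,0.005],[0,0,0.005]], turn=[[0,0,0],[0,0,0],[0,0,0],[0,0,0]])

```text
t: 20.23
tcp_pos: [0.4918, -0.3391, 0.0728]
tool_rot: [1.0, -0.0, -0.0, -0.0]
force: [0.4, -0.1, -8.3]
finger_gap: 0.237
gripper_force: 59.7
```

Call:
apply_moves(claw=[-1,-1,-1], travel=[[0,0,0.001],[0,0,0.002],[0,0,0.002]], turn=[[0,0,0],[0,0,0],[0,0,0]])

```text
t: 20.48
tcp_pos: [0.492, -0.3392, 0.0714]
tool_rot: [1.0, -0.0, 0.0, 0.0]
force: [0.1, 0.8, -6.2]
finger_gap: 0.238
gripper_force: 60.2
```

View pics/k199.png

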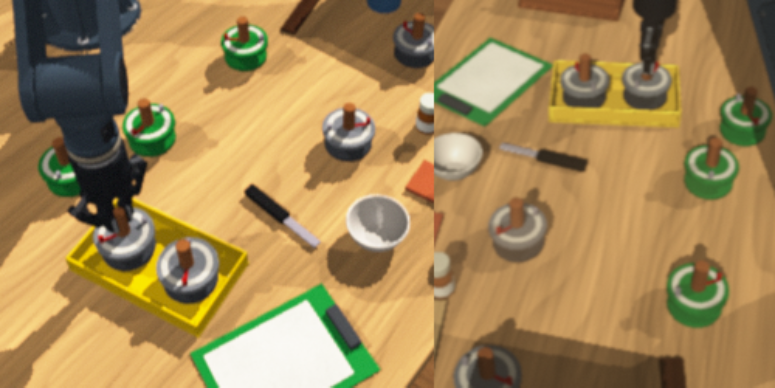

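The picture shows both grey turntables side by side in the crate, at (123,240) and (188,268), clear of the walls and of each other. First contact is felt, so I go slightly lower and release.

Call:
apply_moves(claw=[-1,-1,-1], travel=[[0,0,0.0005],[0,0,0.001],[0,0,0.001]], turn=[[0,0,0],[0,0,0],[0,0,0]])

```text
t: 20.73
tcp_pos: [0.492, -0.3392, 0.0713]
tool_rot: [1.0, -0.0, 0.0, 0.0]
force: [-2.0, 1.9, -0.0]
finger_gap: 0.236
gripper_force: 60.9
```

Call:
apply_moves(claw=[0,0.5,1,1,1], travel=[[0,0,0],[0,0,0],[0,0,0],[0,0,0],[0,0,0]], turn=[[0,0,0],[0,0,0],[0,0,0],[0,0,0],[0,0,0]])

```text
t: 21.15
tcp_pos: [0.4923, -0.3396, 0.0708]
tool_rot: [1.0, -0.0, 0.0, 0.0]
force: [-0.0, 0.2, -0.7]
finger_gap: 0.93
gripper_force: 0.0
```

Call:
apply_moves(claw=[1,1,1,1,1], travel=[[0,0,0],[0,0,-0.015],[0,0,-0.05],[0,0,-0.09],[0,0,-0.13]], turn=[[0,0,0],[0,0,0],[0,0,0],[0,0,0],[0,0,0]])

```text
t: 21.57
tcp_pos: [0.4916, -0.3388, 0.1759]
tool_rot: [1.0, -0.0, -0.0, -0.0]
force: [0.4, -0.9, 0.0]
finger_gap: 1.0
gripper_force: 0.0
```

Call:
apply_moves(claw=[1,1,1,1,1], travel=[[-0.02,0.03,-0.03],[-0.05,0.07,-0.06],[-0.06,0.1,-0.06],[-0.06,0.1,-0.06],[-0.06,0.1,-0.06]], turn=[[0,0,0],[0,0,0],[0,0,0],[0,0,0],[0,0,0]])

```text
t: 21.98
tcp_pos: [0.4433, -0.4207, 0.2239]
tool_rot: [1.0, -0.002, 0.001, 0.001]
force: [-0.1, 0.7, -0.5]
finger_gap: 0.999
gripper_force: 0.0
```

```bash
python3 - <<'E'
from h import *
TT2={1:(.600,.316),4:(.632,.050),'3c':(.6054,-.3172),'2c':(.492,-.338)}
for n in('scene','side'):
    s=snap(n);P=cloud(s)
    for k,c in TT2.items():
        m=(abs(P[...,2]-.09)<.015)&(np.hypot(P[...,0]-c[0],P[...,1]-c[1])<.03); q=P[m]
        if len(q): print(n,k,len(q),((q.max(0)+q.min(0))/2).round(3)[:2],q[:,2].max().round(4))
st=manip.sense();print(st['t'],st['tcp_pos'])
E
```

```text
scene 1 71 [0.598 0.315] 0.1003
scene 4 84 [0.631 0.049] 0.1029
scene 3c 124 [ 0.605 -0.317] 0.105
scene 2c 119 [ 0.494 -0.338] 0.1048
side 1 133 [0.599 0.318] 0.1
side 4 96 [0.631 0.052] 0.0998
side 3c 84 [ 0.605 -0.315] 0.1034
side 2c 79 [ 0.492 -0.336] 0.1022
22.0833 [ 0.44365353 -0.41808232  0.22235603]
```

```bash
python3 -c "
from station import manip
print(manip.sign_off())"
```

```text
the job is handed in; nothing more can be done
None
```

I tried all four turntables: the two that bind now stand upright in the yellow crate, and the two that run free were never picked up and stand where they began. The job was handed in at about 22 s of the 72 s limit; the sign-off gave no verdict.

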